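Close a leaf drill jig over a flange disc with fingertip pushes

TASK

Get the drill jig ready for drilling with fingertip pushes alone, picking nothing up: slide the flange disc that stands on the jig's base plate home against both locating pins, then flip the folded-back leaf over its spine and press it down until it lies flat over the disc, and last swing the latch bar fully across the leaf's tongue. Leave the other things on the bench where they are.

Things in the scene. Friction and masses are not known exactly. Their poses are not given: they have to be found in the camera images.
- jig: Drill jig, fixed to the bench, yaw 0.05 to 0.6 rad (anticlockwise). Origin on the bench below the nest's centre. Jig axes, used below: x away from the robot, y to the left, z up. Steel base plate, top 28 mm above the bench, from x = -85 to +60 and y = -97 to +69 mm; a 10 mm thick sub-plate reaches 15 to 20 mm farther all round.
- nest (a point): Centre of the nest, on top of the base plate, at x = 0, y = 0 of the jig. The flange disc is home when its centre stands here, its rim touching both locating pins: 8 mm thick, 9 mm high, polished (the rim slides along them), standing at jig x = +22 and y = +28.5 and -28.5 mm.
- flange: Loose steel flange disc that stands on the base plate, on the robot's side of the nest, 22 to 45 mm short of it: 66 mm across and 10 mm thick at the bottom, with a central hub 37 mm across up to 20 mm. 0.2 to 0.35 kg; slides on the plate. Origin at the centre of its underside, z up.
- spine (a point): Middle of the leaf's hinge pin, 55 mm to jig +y of the nest's centre and 42.5 mm above the bench. The hinge axis runs along jig x; the lugs and knuckle (13 mm thick) take up x = -46 to +46 mm of it.
- leaf (a joint): Angle of the leaf (rad): 0 = closed, flat over the nest (its stop); 1.57 = upright. It starts folded back to the left (jig +y) at 2.4 to 2.75, its free end 40 to 22 degrees above level with free air under it. Stiff hinge (0.2 N m of friction; leaf 0.22 kg): the leaf stays where it is left and must be pushed all the way down; closed, its top is 46 mm above the bench.
- leaf_end (a point): Middle of the end face of the leaf's tongue, 137 mm from the hinge axis. The leaf is an aluminium plate 7 mm thick, its mid-plane on the hinge axis, 96 mm wide along x, reaching 107 mm from the axis; the tongue, 32 mm wide, carries on from the middle of that free edge.
- window (a point): Centre of the round window through the leaf, 46 mm across, 55 mm from the hinge axis. It takes the disc's hub: with the disc out of place the leaf comes to rest on the hub and does not lie flat. Closed, the leaf's underside is 1 mm above the disc's 10 mm rim.
- latch (a joint): Angle of the swing latch (rad): starts at 0 to 0.35 (0 = pointing to jig -y, off to the right) and swings away from the robot (anticlockwise from above) to its stop at 1.57, pointing along jig +x across the top of the closed leaf's tongue. Turns easily (0.02 N m of friction), stays where it is left, and blocks the tongue if swung in too early.
- latch_pivot (a point): Axis of the latch's upright post, at jig x = -42, y = -78 mm; this point is at the middle height of the latch bar, 50.5 mm above the bench. The bar is 12 mm wide, 6 mm high (47.5 to 53.5 mm above the bench) and reaches 58 mm from the axis.
- latch_pin (a point): Middle of the upright finger pin on the latch bar: 8 mm thick, 53.5 to 69.5 mm above the bench, 50 mm from the latch's axis.
- flange_spare: Bystander, loose: a second flange disc like the one on the jig (66 mm across, 20 mm high), standing on the bench beyond the jig, to its left. Origin at the centre of its underside.
- bush: Bystander, loose: brass flanged bush, 41 mm across, 35 mm high, standing to the left of the jig, beside the folded-back leaf on its far side. Origin at the centre of its underside.
- collar: Bystander, loose: steel shaft collar (a plain ring), 42 mm across, 14 mm high, lying just in front of the jig, on the robot's side. Origin at the centre of its underside.
- nut: Bystander, loose: steel hex nut, 34 mm across, 16 mm high, lying to the left of the jig on the robot's side. Origin at the centre of its underside.
- hexkey: Bystander, loose: black hex key, 93 x 34 mm, 8 mm thick, lying to the left of the jig on the far side. Origin at the centre of its underside.
Things that resemble listed ones, but are neither listed nor needed, are in the scene too. What is shaped like the flange but brown or purple is not meant.

How it is judged (in metres and radians):
On the way, in this order (a step that is already met when the one before it is completed fails the run):
1. the flange disc is home against both pins (horizontal distance between flange and nest below 0.005 m and height (world z) of flange below 0.031 m and angle between flange's own z axis and vertical below 0.08 rad), for 0.2 s.
2. the leaf has been flipped over and lies flat on the other side, over the disc (all of step 1 and value of joint leaf below 0.04 rad), for 0.2 s.
3. the latch bar has been swung fully across the leaf's tongue (all of step 2 and value of joint latch above 1.43 rad), for 0.2 s.
At the end, for the whole second after the job is handed in: The flange disc stands flat on the base plate within 5 mm of the nest's centre (against both pins), the leaf lies flat (within 0.04 rad of closed), the latch is swung to within 0.14 rad of its stop, and all of them are at rest (all of step 3 and linear speed of flange below 0.01 m/s and velocity of joint leaf between -0.05 and 0.05 rad/s and velocity of joint latch between -0.05 and 0.05 rad/s); the robot touches nothing.
It fails at once if the flange disc is lifted off the base plate (by more than 8 mm) or tipped (by more than 0.35 rad) (height (world z) of flange above 0.036 m or angle between flange's own z axis and vertical above 0.35 rad).
It fails at once if the disc is pushed off the base plate or far from the nest (horizontal distance between flange and nest above 0.075 m).
It fails at once if one of the other loose things is moved by more than 20 mm (distance of any of flange_spare, bush, collar, nut, hexkey from where it was at the start of the episode above 0.02 m).
It also fails if it takes over 64 s, if anything falls off the work surface, if the arm or the gripper's body presses on something with over 40 N, if the wrist force passes 120 N, or if a joint passes its speed limit or range.

ROBOT

A 6-joint arm with a two-finger parallel gripper is mounted at the origin on a cart in front of the work surface, level with it; the furniture and walls round the work are solid. World frame = base frame: x ahead of the robot, y to its left, z up, the work surface at z = 0. Lengths are in mm, angles in rad, forces in N, time in s.
With the tool pointing down it reaches from about 250 to 725 mm from the base axis. Payload 4 kg.
Tool frame: the origin (TCP) lies at the very end of the fingers, on their centre line; the grasp point (between the pads) lies 19 mm behind it; z points along the fingers, y is the direction in which the jaws open and shut (so a half turn about z gives the same grasp; the last joint's range is limited). The gripper opens to 85 mm and grips with 20 to 120 N. Pads are 22 mm wide; open, the fingers measure 114 mm over their backs; the gripper's body (76 mm by 85 mm) begins 54 mm behind the grasp point. The pads swing forward as they close: fully open they stand 13 mm farther back than shut.
Start: joints at [0, 0.241, 0.005, 1.335, 0, 1.571], TCP at [499.999, -0, 231.306] pointing down, gripper open.
Joint ranges: [-2.72, 2.72], [-1.05, 1.87], [-1.09, 1.28], [-1.99, 2.15], [-1.42, 1.44], [-3.14, 3.14]. Speed limits (rad/s): [2.79, 2.79, 3.14, 3.14, 3.14, 3.14].

INTERFACE

Orientations are given as [roll, pitch, yaw] about the fixed x, y, z axes, in that order (R = Rz(yaw) Ry(pitch) Rx(roll)).
In Python, from cell import get_state, viewer, env gives the robot as it stands. The module is installed in compiled form; this text tells all that it offers.
- The arm moves only by the tool arm_command, never from a script. Its argument "deltas" is text: rows parted by semicolons, each of 6 numbers parted by spaces: the shift along the world's x, y, z in mm, then the turn, a rotation vector about the world's x, y, z in rad. A call has 1 to 20 rows; each row is the pose to reach, as a shift and turn from the pose measured when the call began; what a row does not reach only later rows make up. A row lasts 1/8 s, in which the tool goes at most 62.5 mm and 10.7 degrees, less where a joint would pass 70% of its speed; a pose out of reach is approached as far as the arm can. A call with a gripper value outside its range is refused whole. "fingers" is the opening in per cent of the stroke, from 0 (shut) to 100 (fully open), set as the call begins (left out, the last holds). The fingers move at their own pace and stop on an object; "grip_force" is the grip in N (left out, the last holds). Time passes only in rows, so rows that repeat a pose let the fingers close. It gives the time, the measured TCP pose, the force and the opening at its end, in the units of the state.
- get_state(): the state, without advancing time (a new reading comes with each control period).
- viewer.camera(name): name is "scene" or "side" or "wrist"; returns a dict with "img" (480x640x3 uint8, blue, green, red), "camera_matrix" (3x3 intrinsics, pixels), "cam_to_world" (4x4, takes a point from camera to world coordinates). Camera axes: x right, y down, z forward; pixel columns grow to the right and rows downward; lengths in mm; the calibration is good to about 2 mm. A picture is of the moment at which its call begins. There is no depth.
- env.hand_in(): hands the job in, once; it reports no verdict.
The state is a dict: "time_s": time; "q": joint angles; "qd": joint speeds; "joint_torque": joint torques, N m; "ee_pos": TCP position; "tool_rot": TCP orientation; "force": force on the tool from outside, world axes, zero at the start; "ft_torque": the same for the moment, N m; "grip_width": opening from 0.0 (shut) to 1.0 (fully open).
Only numpy, scipy, OpenCV 4.12 (cv2) and the standard library are available. Lean on these libraries where they do the work, as an engineer would, in place of code of your own. Each camera call takes 0.05 s, during which the arm holds its last target.

## Working session

There is one attempt and no reset: what is moved stays moved. The work goes in short steps, Python scripts to look and compute and a tool call to move; the robot and the scene stay as the last step left them, time stands still between calls to the robot, and variables do not carry over. Pictures are saved under pics/ and viewed, and the job is handed in when it is done.

Besides the shell and the picture viewer there is one more tool, called after ">>>" as name(argument=value, ...) on one line, values as JSON. arm_command: Moves the arm, as the interface text tells. Its arguments: {"type":"object","properties":{"deltas":{"type":"string"},"fingers":{"type":"number"},"grip_force":{"type":"number"}},"required":["deltas"]}

```bash
mkdir -p pics
python3 - <<'E'
from cell import get_state, viewer
import cv2,json,numpy as np
s=get_state();print(s)
for n in ["scene","side","wrist"]:
    c=viewer.camera(n);cv2.imwrite(f"pics/{n}0.png",c["img"]);print(n,np.round(c["camera_matrix"],1).tolist(),np.round(c["cam_to_world"],3).tolist())
    np.savez(f"pics/{n}0.npz",img=c["img"],K=c["camera_matrix"],T=c["cam_to_world"])
E
```

```text
{'time_s': 0.0, 'q': array([-3.06836534e-05,  2.41408530e-01,  3.69410312e-03,  1.33519246e+00,
       -1.91424014e-05,  1.57078136e+00]), 'qd': array([-1.27905582e-03, -1.00556569e-03,  1.31687754e-03, -6.98749583e-04,
       -8.15492171e-05, -9.96553750e-04]), 'joint_torque': array([ 5.50268451e-04, -3.72315860e+01,  2.52406776e+01,  1.67737965e-02,
        2.29149265e-05,  1.14679995e-05]), 'ee_pos': array([ 4.99355912e+02, -2.11317826e-02,  2.30403684e+02]), 'tool_rot': array([-3.13948209e+00,  1.91107646e-05,  1.57078065e+00]), 'force': array([ 0.73221891, -0.13486448,  0.75880003]), 'ft_torque': array([ 0.02538688, -0.00322271, -0.03082255]), 'grip_width': 0.9993651572505443}
scene [[487.2, 0.0, 317.3], [0.0, 487.2, 247.1], [0.0, 0.0, 1.0]] [[0.879, -0.243, 0.41, 246.066], [-0.476, -0.471, 0.743, -469.023], [0.013, -0.848, -0.53, 522.91], [0.0, 0.0, 0.0, 1.0]]
side [[560.1, 0.0, 331.5], [0.0, 560.1, 248.1], [0.0, 0.0, 1.0]] [[-0.993, -0.062, 0.101, 482.78], [-0.118, 0.5, -0.858, 971.102], [0.003, -0.864, -0.504, 552.826], [0.0, 0.0, 0.0, 1.0]]
wrist [[377.4, 0.0, 317.0], [0.0, 377.4, 242.4], [0.0, 0.0, 1.0]] [[1.0, 0.001, -0.003, 499.159], [-0.0, -0.963, -0.271, 68.56], [-0.003, 0.271, -0.963, 372.444], [0.0, 0.0, 0.0, 1.0]]
```

View pics/scene0.png

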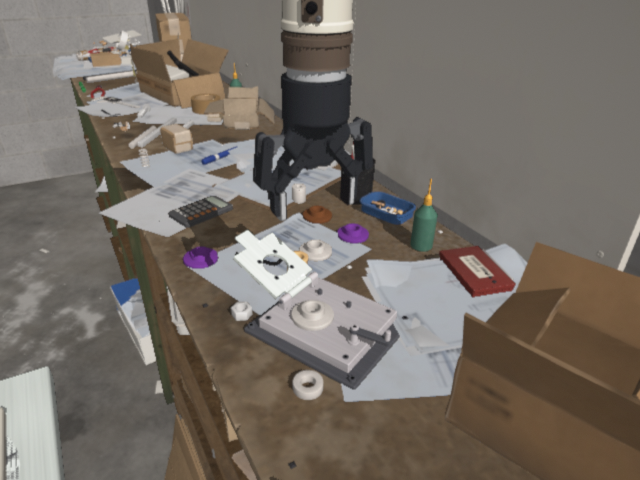

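View pics/side0.png

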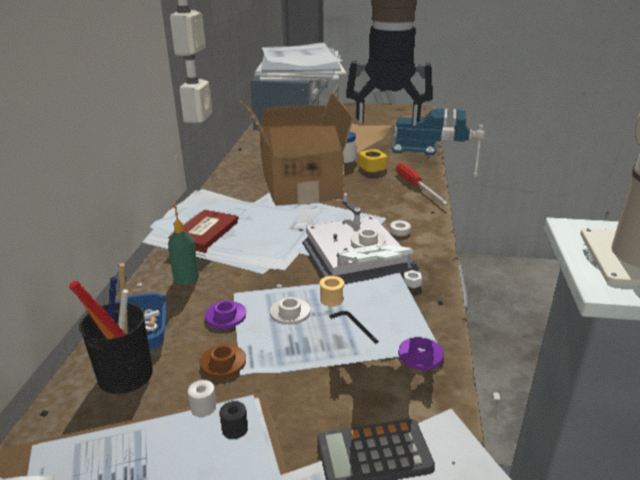

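View pics/wrist0.png

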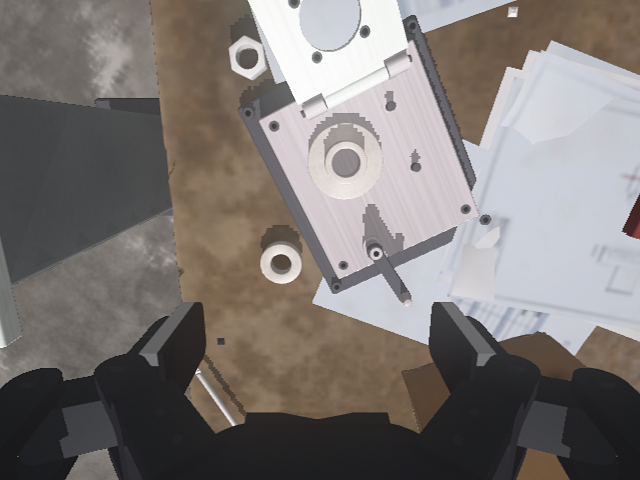

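Run:
```python
import cv2
im=cv2.imread("pics/wrist0.png")
c=im[0:310,230:500];cv2.imwrite("pics/wc.png",cv2.resize(c[80:280],None,fx=2.96,fy=2.96,interpolation=cv2.INTER_CUBIC))
im=cv2.imread("pics/scene0.png");cv2.imwrite("pics/sc.png",cv2.resize(im[220:410,170:420],None,fx=3.1,fy=3.1,interpolation=cv2.INTER_CUBIC))
im=cv2.imread("pics/side0.png");cv2.imwrite("pics/sd.png",cv2.resize(im[180:380,230:450],None,fx=3,fy=3,interpolation=cv2.INTER_CUBIC))
```

```text
(no output)
```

View pics/wc.png

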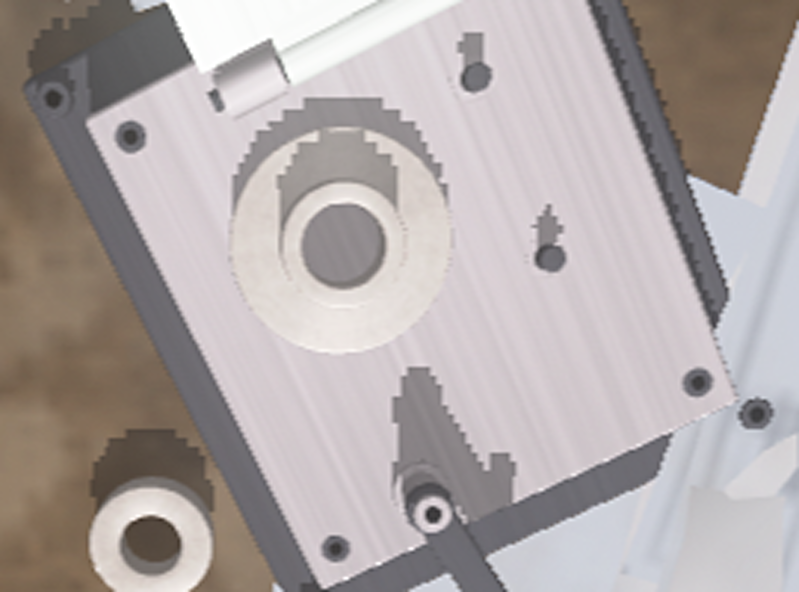

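View pics/sc.png

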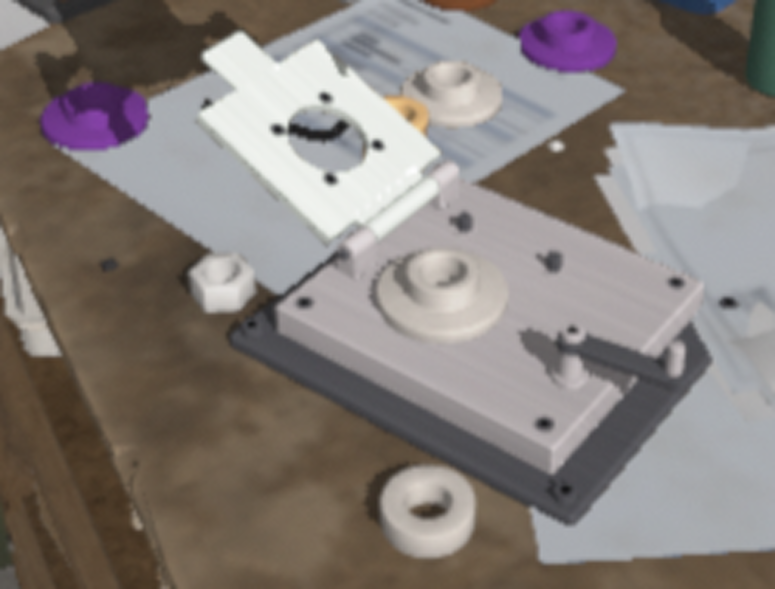

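View pics/sd.png

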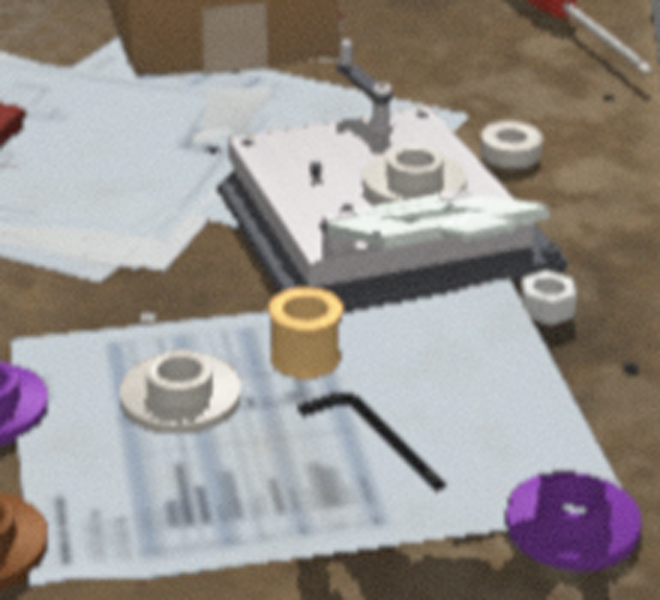

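```bash
cat > h.py <<'E'
import numpy as np,cv2
def load(n):
    d=np.load(f"pics/{n}.npz");return d["img"],d["K"],d["T"]
def ray(n,u,v,z):
    _,K,T=load(n)
    d=T[:3,:3]@np.linalg.solve(K,[u,v,1.]);o=T[:3,3]
    return o+d*(z-o[2])/d[2]
def proj(n,p):
    _,K,T=load(n);q=T[:3,:3].T@(np.asarray(p,float)-T[:3,3]);q=K@q;return q[:2]/q[2]
def fit(J,W):
    J=np.array(J,float);W=np.array(W)[:,:2];jc=J.mean(0);wc=W.mean(0)
    a=J-jc;b=W-wc
    th=np.arctan2((a[:,0]*b[:,1]-a[:,1]*b[:,0]).sum(),(a*b).sum())
    R=np.array([[np.cos(th),-np.sin(th)],[np.sin(th),np.cos(th)]])
    t=wc-R@jc
    return th,t,R,(J@R.T+t-W)
E
python3 - <<'E'
from h import *
f=lambda u,v:(230+(u+.5)/2.96-.5,80+(v+.5)/2.96-.5)
J=[(-85,69),(-85,-97),(60,-97),(22,28.5),(22,-28.5)]
P=[(87,122,28),(320,588,28),(735,402,28),(476,74,34),(550,255,34)]
W=[ray("wrist0",*f(u,v),z) for u,v,z in P]
th,t,R,r=fit(J,W);print(th,t);print(np.round(r,1))
# from scene
g=lambda u,v:(170+(u+.5)/3.1-.5,220+(v+.5)/3.1-.5)
P2=[(278,305,28),(552,468,28),(703,285,28),(462,221,34),(551,261,34)]
W2=[ray("scene0",*g(u,v),z) for u,v,z in P2]
print(fit(J,W2)[:2],np.round(fit(J,W2)[3],1))
inv=lambda p:np.round(R.T@(p[:2]-t),1)
for nm,p in dict(flange_rim=(341,240,38),hub=(345,245,48),post=(433,515,56)).items():
    w=ray("wrist0",*f(*p[:2]),p[2]);print(nm,np.round(w,1),inv(w))
# latch pin: (407,300)?
w=ray("scene0",*g(677,347),69.5);print("latch pin",w,inv(w))
print(inv(ray("scene0",*g(432,268),48)),"hub scene")
# leaf end: side/scene
for u,v in [(240,33),(204,55)]:
  for zz in (90,100,110,120): print(zz,inv(ray("scene0",*g(u,v),zz)))
E
```

```text
0.4536906728057628 [552.74172909  58.56459095]
[[-1.7  2. ]
 [ 0.4 -1.1]
 [ 1.5  0.1]
 [-0.3 -0.3]
 [ 0.  -0.8]]
(np.float64(0.44213637466695543), array([553.5632441 ,  57.31167471])) [[-3.2 -0.1]
 [ 3.6  7.4]
 [ 0.2 -2. ]
 [-0.3 -2.4]
 [-0.3 -2.9]]
flange_rim [522.4  48.   38. ] [-31.9   3.8]
hub [522.9  47.2  48. ] [-31.8   2.9]
post [550.  -30.8  56. ] [-41.6 -79.2]
latch pin [579.22631084 -71.4357445   69.5       ] [ -33.2 -128.5]
[-31.7   7.9] hub scene
90 [ 32.  191.1]
100 [ 19.6 178.9]
110 [  7.1 166.6]
120 [ -5.3 154.3]
90 [  1.9 190.5]
100 [ -9.8 178.2]
110 [-21.6 166. ]
120 [-33.4 153.7]
```

```bash
cat >> h.py <<'E'
TH=0.4536;Tn=np.array([552.7,58.5]);RR=np.array([[np.cos(TH),-np.sin(TH)],[np.sin(TH),np.cos(TH)]])
def w(x,y): return Tn+RR@np.array([x,y])
def now():
    from cell import get_state
    s=get_state();p=s["ee_pos"];j=RR.T@(p[:2]-Tn)
    print("t",round(s["time_s"],2),"tcp",np.round(p,1),"jig",np.round(j,1),"rot",np.round(s["tool_rot"],3),"F",np.round(s["force"],1),"Fjig",np.round(RR.T@s["force"][:2],1))
    return p
def to(*pts):
    p=now()
    for x,y,z in pts: 
        a=w(x,y);print((x,y,z),np.round([a[0]-p[0],a[1]-p[1],z-p[2]],1))
E
python3 -c "
from h import *
to((-88,4,100),(-88,4,32))"
```

```text
t 0.15 tcp [499.5  -0.  230.6] jig [-73.4 -29.3] rot [-3.14  -0.     1.571] F [-0.7 -0.1  0.6] Fjig [-0.6  0.2]
(-88, 4, 100) [ -27.7   23.5 -130.6]
(-88, 4, 32) [ -27.7   23.5 -198.6]
```

>>> arm_command(deltas="-10 8 -30 0 0 -0.17; -20 16 -60 0 0 -0.34; -28 23.5 -90 0 0 -0.51; -28 23.5 -110 0 0 -0.68; -28 23.5 -120 0 0 -0.85; -28 23.5 -130 0 0 -1.0; -28 23.5 -130 0 0 -1.117; -28 23.5 -130 0 0 -1.117; -28 23.5 -130 0 0 -1.117", fingers=0, grip_force=40)

```text
time_s: 1.27
ee_pos: [471.6, 23.5, 100.6]
tool_rot: [-3.14, -0.0, 0.455]
force: [0.1, 0.1, 1.0]
grip_width: -0.0
```

Run:
```python
from h import *
from cell import viewer
for n in ["wrist","scene"]:
    c=viewer.camera(n);np.savez(f"pics/{n}1.npz",img=c["img"],K=c["camera_matrix"],T=c["cam_to_world"]);cv2.imwrite(f"pics/{n}1.png",c["img"])
to((-88,4,32))
```

```text
t 1.38 tcp [471.6  23.5 100.7] jig [-88.2   4.1] rot [-3.14  -0.     0.455] F [ 0.1 -0.5 -0.1] Fjig [-0.1 -0.5]
(-88, 4, 32) [  0.2   0.  -68.7]
```

View pics/wrist1.png

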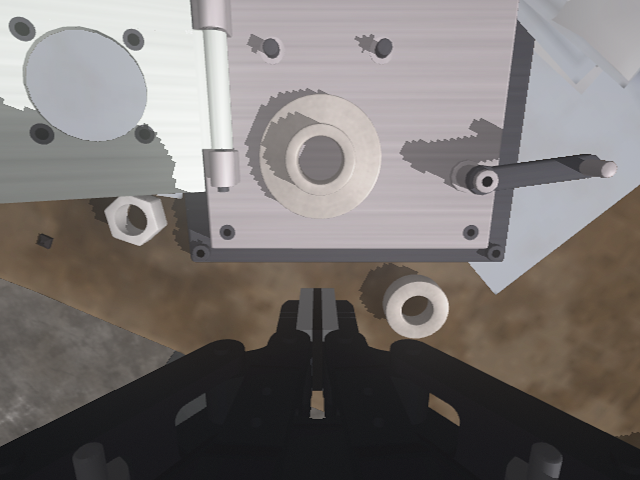

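View pics/scene1.png

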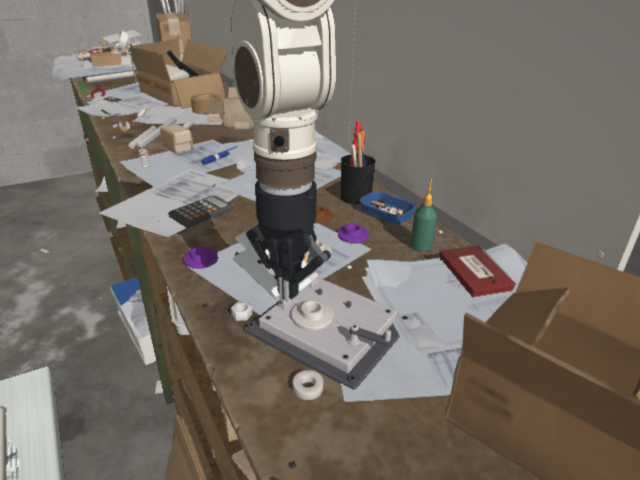

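>>> arm_command(deltas="0 0 -40 0 0 0; 0 0 -68 0 0 0; 0 0 -68 0 0 0; 6 2 -68 0 0 0; 12 4.5 -68 0 0 0; 18 7.5 -68 0 0 0; 24 10.5 -68 0 0 0; 28 12.5 -68 0 0 0; 28 12.5 -68 0 0 0")

```text
time_s: 2.5
ee_pos: [498.9, 35.4, 33.8]
tool_rot: [-3.141, 0.002, 0.455]
force: [-5.0, -2.9, 8.6]
grip_width: 0.001
```

```bash
cat >> h.py <<'E'
def snap(k,names=("wrist",)):
    from cell import viewer
    for n in names:
        c=viewer.camera(n);np.savez(f"pics/{n}{k}.npz",img=c["img"],K=c["camera_matrix"],T=c["cam_to_world"]);cv2.imwrite(f"pics/{n}{k}.png",c["img"])
E
python3 - <<'E'
from h import *
snap(2)
to((-46.6,1,32))
E
```

```text
t 2.55 tcp [498.9  35.4  33.8] jig [-58.5   2.8] rot [-3.141e+00  2.000e-03  4.550e-01] F [-6.2 -2.6  7.7] Fjig [-6.7  0.3]
(-46.6, 1, 32) [11.5  3.6 -1.8]
```

View pics/wrist2.png

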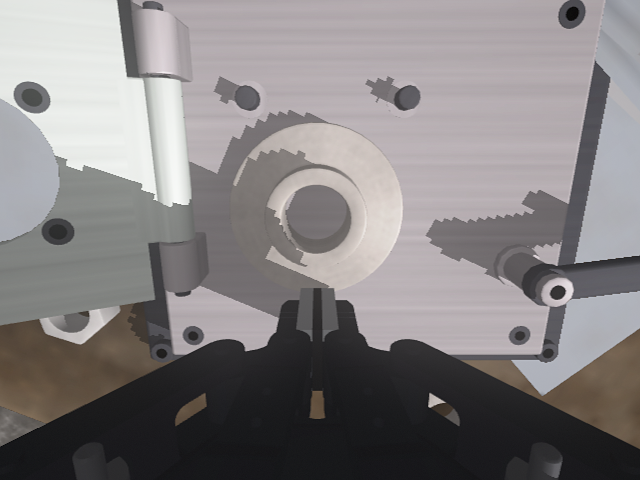

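>>> arm_command(deltas="-5 -2.5 0 0 0 0; -5 -2.5 -3.3 0 0 0; -5 -2.5 -3.3 0 0 0; -2 -1 -3.3 0 0 0; 2 0 -3.3 0 0 0; 5 1 -3.3 0 0 0;5 1 -3.3 0 0 0")

```text
time_s: 3.42
ee_pos: [504.3, 36.5, 30.3]
tool_rot: [-3.141, 0.001, 0.455]
force: [0.2, -0.6, -1.3]
grip_width: -0.0
```

Run:
```python
from h import *
snap(3)
to((-46.6,1,32))
```

```text
t 3.48 tcp [504.3  36.5  30.4] jig [-53.1   1.5] rot [-3.141e+00  1.000e-03  4.550e-01] F [-1.6 -0.4 -0.8] Fjig [-1.6  0.3]
(-46.6, 1, 32) [6.1 2.4 1.6]
```

View pics/wrist3.png

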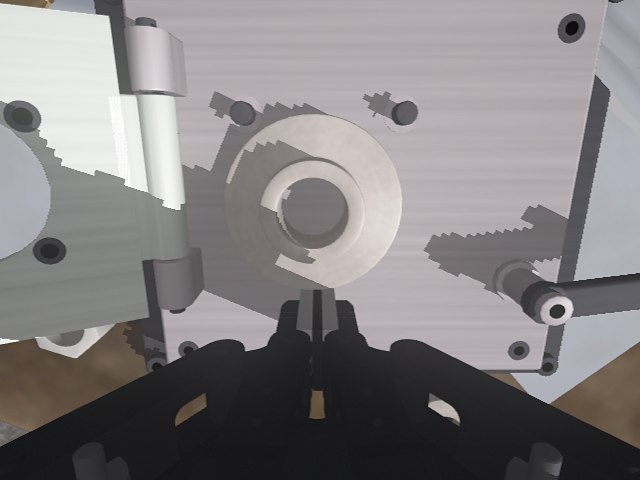

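>>> arm_command(deltas="3 1 0 0 0 0; 6 2 0 0 0 0; 8 3 0 0 0 0; 10 4 0 0 0 0; 11.5 5 0 0 0 0; 13 5.5 0 0 0 0; 13 5.5 0 0 0 0")

```text
time_s: 4.35
ee_pos: [512.1, 39.3, 29.7]
tool_rot: [3.141, 0.013, 0.453]
force: [-12.4, -8.8, 8.5]
grip_width: 0.003
```

Run:
```python
from h import *
snap(4)
to((-46.6,1,32))
```

```text
t 4.4 tcp [512.1  39.3  29.7] jig [-44.9   0.5] rot [3.141 0.013 0.453] F [-13.   -8.4   8.7] Fjig [-15.4  -1.9]
(-46.6, 1, 32) [-1.7 -0.3  2.3]
```

View pics/wrist4.png

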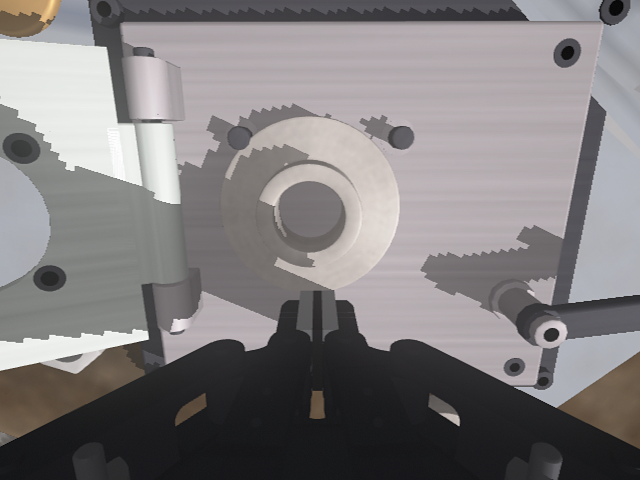

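>>> arm_command(deltas="3 0 0 0 0 0; 5 -1.5 0 0 0 0; 6.5 -3 0 0 0 0; 8 -4.5 0 0 0 0; 8.5 -5.5 0 0 0 0; 8.5 -5.5 0 0 0 0")

```text
time_s: 5.15
ee_pos: [519.2, 33.1, 29.5]
tool_rot: [3.141, 0.016, 0.453]
force: [-4.7, -3.2, 2.0]
grip_width: 0.001
```

Run:
```python
from h import *
snap(5)
to((-54,24,31),(-65,24,31),(-47,20,32))
```

```text
t 5.2 tcp [519.2  33.2  29.5] jig [-41.2  -8.1] rot [3.141 0.016 0.453] F [-4.2 -3.1  2.6] Fjig [-5.1 -1. ]
(-54, 24, 31) [-25.6  23.3   1.5]
(-65, 24, 31) [-35.5  18.4   1.5]
(-47, 20, 32) [-17.5  22.7   2.5]
```

View pics/wrist5.png

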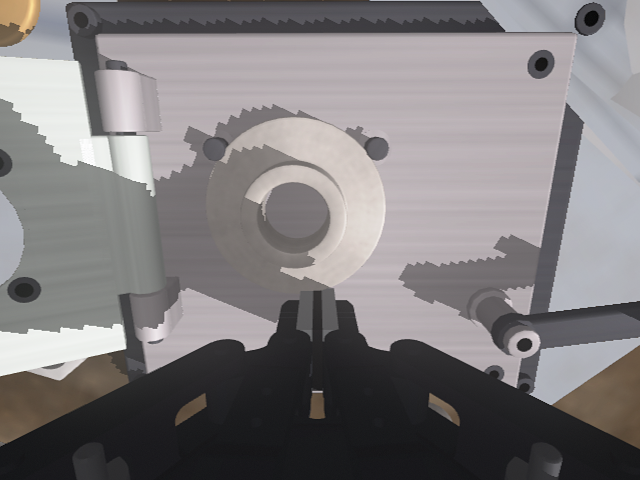

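>>> arm_command(deltas="-4 -2 0 0 0 0;-9 -4.5 0.5 0 0 0; -12.5 3 0.5 0 0 0; -10 4 0.5 0 0 0; -6 6 0.5 0 0 0; -3 7.5 0.5 0 0 0; -2 8 0.5 0 0 0; -2 8 0.5 0 0 0")

```text
time_s: 6.2
ee_pos: [515.6, 40.3, 29.7]
tool_rot: [3.141, 0.02, 0.452]
force: [-3.8, -2.8, 4.5]
grip_width: -0.004
```

Run:
```python
from h import *
to((-54,0,31))
```

```text
t 6.2 tcp [515.6  40.3  29.7] jig [-41.3  -0.1] rot [3.141 0.02  0.452] F [-3.8 -2.8  4.5] Fjig [-4.7 -0.9]
(-54, 0, 31) [-11.5  -5.5   1.3]
```

>>> arm_command(deltas="-6 -3 0 0 0 0; -20 -9 2 0.004 -0.009 0; -38 -17 20 0.0087 -0.018 0; -38 -17 70 0.0087 -0.018 0; -38 -17 90 0.0087 -0.018 0;-38 -17 90 0.0087 -0.018 0")

```text
time_s: 6.95
ee_pos: [479.4, 23.4, 121.5]
tool_rot: [3.139, -0.005, 0.452]
force: [0.8, -0.1, -0.5]
grip_width: -0.001
```

Run:
```python
from h import *
snap(6)
to((-20,205,200),(0,205,200),(0,205,80))
```

```text
t 7.0 tcp [478.2  23.4 120.1] jig [-82.4   1.1] rot [ 3.141e+00 -2.000e-03  4.520e-01] F [ 0.6 -0.6  0.1] Fjig [ 0.3 -0.7]
(-20, 205, 200) [-33.3 210.6  79.9]
(0, 205, 200) [-15.3 219.4  79.9]
(0, 205, 80) [-15.3 219.4 -40.1]
```

View pics/wrist6.png

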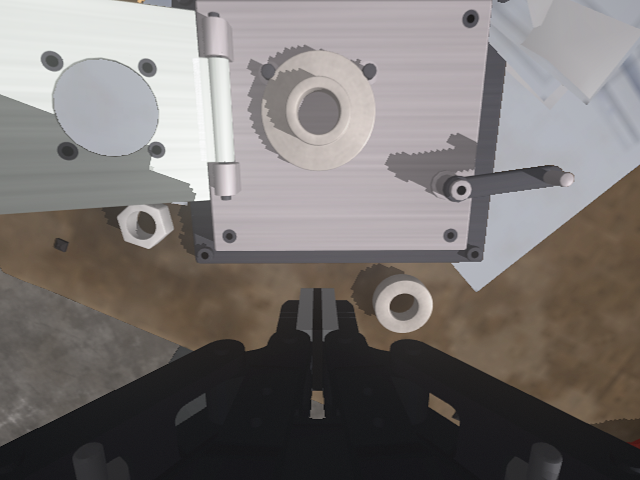

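Run:
```python
from h import *
P=[(268,71,34),(369.5,71,34)]
W=[ray("wrist6",*p)[:2] for p in P]
m=(W[0]+W[1])/2;print(np.linalg.norm(W[0]-W[1]))
yv=(W[0]-W[1])/np.linalg.norm(W[0]-W[1]);xv=np.array([yv[1],-yv[0]])
print("th",np.arctan2(xv[1],xv[0]),"nest",m-22*xv)
for p in [(319,110,38),(318.5,110.5,48)]:
    d=ray("wrist6",*p)[:2]-(m-22*xv);print(d@xv,d@yv)
im=cv2.imread("pics/wrist6.png");cv2.imwrite("pics/w6c.png",cv2.resize(im[30:200,230:410],None,fx=4,fy=3.5,interpolation=cv2.INTER_CUBIC)[:595])
```

```text
56.98554662341942
th 0.45213469203198997 nest [553.20957981  58.14773763]
1.0207338774366015 -0.1239051180136456
0.08733854490211462 0.22178999579704747
```

View pics/w6c.png

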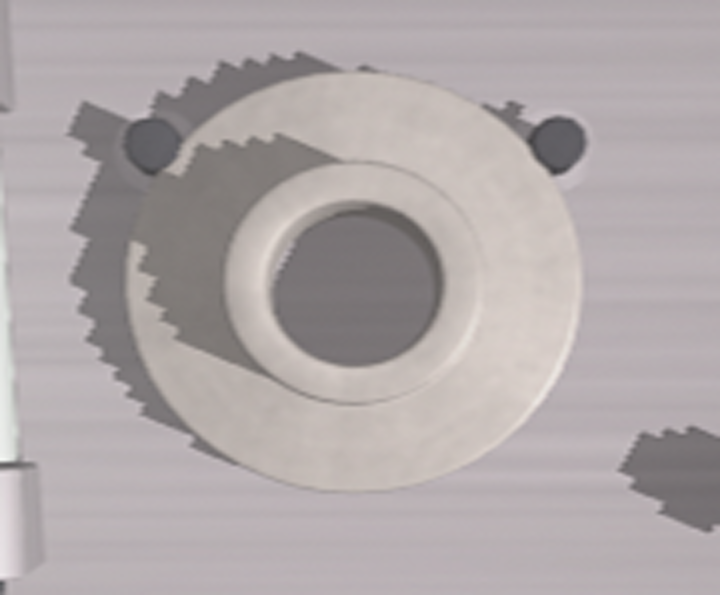

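>>> arm_command(deltas="-15 20 40 0 0 0; -30 70 80 0 0 0; -33 120 80 0 0 0; -33 170 80 0 0 0; -33 210 80 0 0 0; -16 219 80 0 0 0; -16 219 30 0 0 0; -16 219 10 0 0 0; -16 219 10 0 0 0")

```text
time_s: 8.12
ee_pos: [463.5, 233.7, 126.4]
tool_rot: [-3.136, 0.006, 0.465]
force: [0.2, -0.1, 0.9]
grip_width: -0.001
```

Run:
```python
from h import *
snap(7,("side","scene"))
to((0,205,80))
```

```text
t 8.22 tcp [465.7 234.7 129.5] jig [ -0.9 196.5] rot [-3.136e+00 -1.000e-03  4.640e-01] F [-0.6  0.7  0.7] Fjig [-0.2  0.8]
(0, 205, 80) [ -2.9   8.  -49.5]
```

View pics/side7.png

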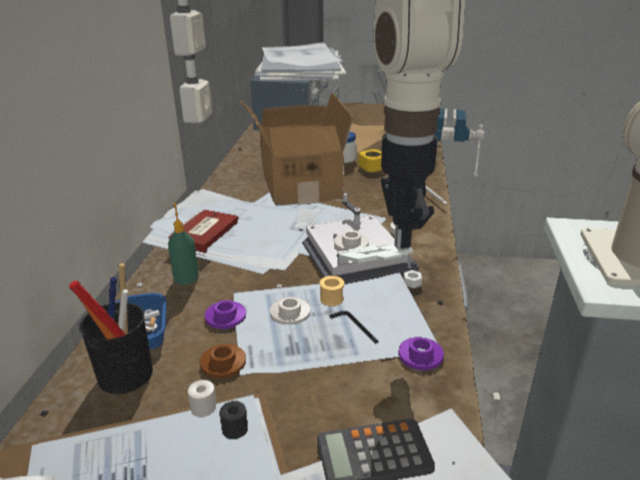

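View pics/scene7.png

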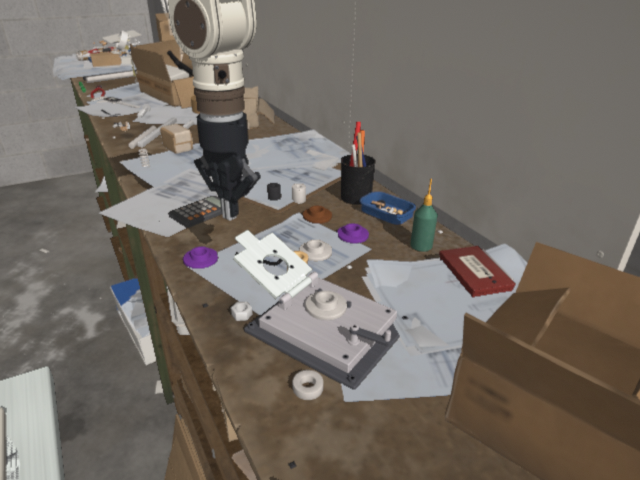

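>>> arm_command(deltas="-3 8 -20 0 0 -0.011; -3 8 -49.5 0 0 -0.011; -3 8 -49.5 0 0 -0.011; -3 8 -49.5 0 0 -0.011")

```text
time_s: 8.72
ee_pos: [466.9, 236.9, 81.5]
tool_rot: [-3.13, -0.003, 0.464]
force: [0.3, 0.1, -0.4]
grip_width: 0.001
```

```bash
cat >> h.py <<'E'
def leafpath(ths,press,h=10,x=0,r=112,below=25):
    p=now()
    for th in ths:
        d=np.array([-np.cos(th),np.sin(th)]);n=np.array([np.sin(th),np.cos(th)]);H=np.array([55,42.5])
        if th>=1.57: c=H+137*d+3.5*n+[h,-below]-press*np.array([1,0])
        else: c=H+r*d+3.5*n+[h,0]-press*n
        a=w(x,c[0]);print(round(th,2),"jig",np.round(c,1),"|",*np.round([a[0]-p[0],a[1]-p[1],c[1]-p[2]],1))
E
python3 - <<'E'
from h import *
snap(8,("side",))
leafpath(np.arange(2.75,1.5,-.1),0)
im=cv2.imread("pics/side8.png");cv2.imwrite("pics/s8c.png",cv2.resize(im[150:330,280:480],None,fx=3.3,fy=3.3,interpolation=cv2.INTER_CUBIC))
E
```

```text
t 8.78 tcp [467.2 237.   81.8] jig [  1.3 197.9] rot [-3.13  -0.004  0.464] F [0.5 0.  0.8] Fjig [ 0.4 -0.2]
2.75 jig [193.   66.6] | 1.0 -5.1 -15.2
2.65 jig [187.4  79.1] | 3.4 -10.0 -2.7
2.55 jig [180.7  91. ] | 6.4 -16.1 9.2
2.45 jig [172.8 102.2] | 9.8 -23.2 20.4
2.35 jig [163.8 112.5] | 13.8 -31.3 30.8
2.25 jig [153.8 121.9] | 18.1 -40.3 40.1
2.15 jig [142.9 130.2] | 22.9 -50.0 48.5
2.05 jig [131.3 137.5] | 28.0 -60.5 55.7
1.95 jig [119.  143.5] | 33.4 -71.6 61.7
1.85 jig [106.1 148.2] | 39.0 -83.1 66.5
1.75 jig [ 92.9 151.7] | 44.8 -95.0 69.9
1.65 jig [ 79.3 153.8] | 50.8 -107.2 72.0
1.55 jig [ 66.2 154.5] | 56.5 -119.0 72.8
```

View pics/s8c.png

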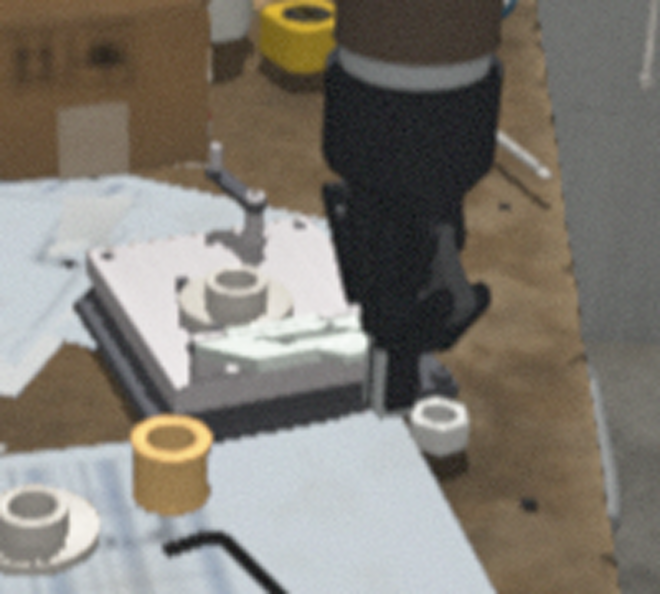

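Run:
```python
from cell import get_state
s=get_state();print(s["q"].round(3),s["time_s"])
```

```text
[ 0.463  0.398 -0.185  0.984  0.012  3.141] 8.775
```

>>> arm_command(deltas="-3.4 4 0 0 0 0.17; -3.4 4 0 0 0 0.34; -3.4 4 0 0 0 0.51; -3.4 4 0 0 0 0.68; -3.4 4 0 0 0 0.85; -3.4 4 0 0 0 1.02; -3.4 4 0 0 0 1.19; -3.4 4 0 0 0 1.36; -3.4 4 0 0 0 1.5; -3.4 4 0 0 0 1.56; -3.4 4 0 0 0 1.56")

```text
time_s: 10.15
ee_pos: [464.7, 241.5, 83.2]
tool_rot: [-3.133, -0.004, 2.023]
force: [-0.4, -0.6, 0.0]
grip_width: 0.001
```

Run:
```python
from h import *
snap(9,("wrist",))
leafpath(np.arange(2.75,1.5,-.1),0)
```

```text
t 10.2 tcp [464.6 241.4  83. ] jig [  0.9 203. ] rot [-3.132 -0.004  2.023] F [-0.  -0.4 -0.2] Fjig [-0.2 -0.3]
2.75 jig [193.   66.6] | 3.6 -9.5 -16.4
2.65 jig [187.4  79.1] | 6.0 -14.4 -3.9
2.55 jig [180.7  91. ] | 9.0 -20.5 8.0
2.45 jig [172.8 102.2] | 12.4 -27.6 19.2
2.35 jig [163.8 112.5] | 16.4 -35.7 29.5
2.25 jig [153.8 121.9] | 20.7 -44.7 38.9
2.15 jig [142.9 130.2] | 25.5 -54.5 47.2
2.05 jig [131.3 137.5] | 30.6 -64.9 54.5
1.95 jig [119.  143.5] | 36.0 -76.0 60.5
1.85 jig [106.1 148.2] | 41.6 -87.5 65.2
1.75 jig [ 92.9 151.7] | 47.4 -99.4 68.7
1.65 jig [ 79.3 153.8] | 53.4 -111.6 70.8
1.55 jig [ 66.2 154.5] | 59.1 -123.4 71.6
```

View pics/wrist9.png

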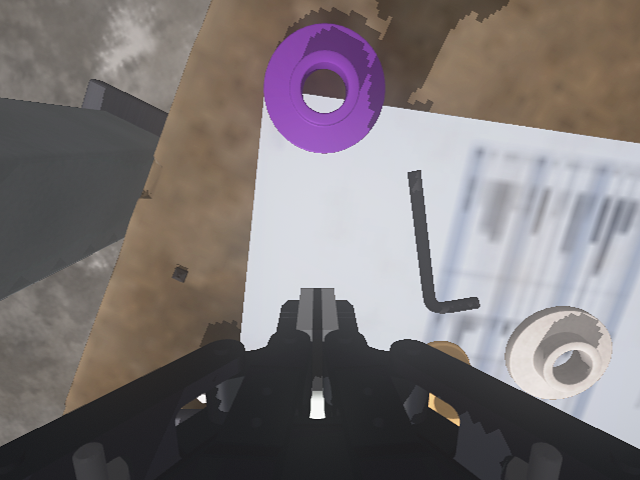

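>>> arm_command(deltas="3 -8 -4 0 0 0; 6 -14.4 -4 0 0 0; 9 -20.5 8 0 0 0; 12.4 -27.6 19 0 0 0; 12.4 -27.6 19 0 0 0")

```text
time_s: 10.82
ee_pos: [476.5, 216.2, 103.8]
tool_rot: [-3.134, -0.011, 2.024]
force: [-5.1, 8.1, 6.7]
grip_width: 0.002
```

Run:
```python
from h import *
snap(10,("scene","side"))
leafpath(np.arange(2.45,1.5,-.1),0)
im=cv2.imread("pics/scene10.png");cv2.imwrite("pics/c10.png",cv2.resize(im[120:370,150:420],None,fx=2.3,fy=2.3,interpolation=cv2.INTER_CUBIC))
```

```text
t 10.93 tcp [476.5 216.2 103.4] jig [  0.6 175.1] rot [-3.135 -0.01   2.024] F [-5.3  7.2  6.7] Fjig [-1.6  8.8]
2.45 jig [172.8 102.2] | 0.5 -2.4 -1.3
2.35 jig [163.8 112.5] | 4.4 -10.5 9.1
2.25 jig [153.8 121.9] | 8.8 -19.5 18.5
2.15 jig [142.9 130.2] | 13.6 -29.2 26.8
2.05 jig [131.3 137.5] | 18.7 -39.7 34.0
1.95 jig [119.  143.5] | 24.1 -50.8 40.0
1.85 jig [106.1 148.2] | 29.7 -62.3 44.8
1.75 jig [ 92.9 151.7] | 35.5 -74.2 48.2
1.65 jig [ 79.3 153.8] | 41.4 -86.4 50.4
1.55 jig [ 66.2 154.5] | 47.2 -98.2 51.1
```

View pics/c10.png

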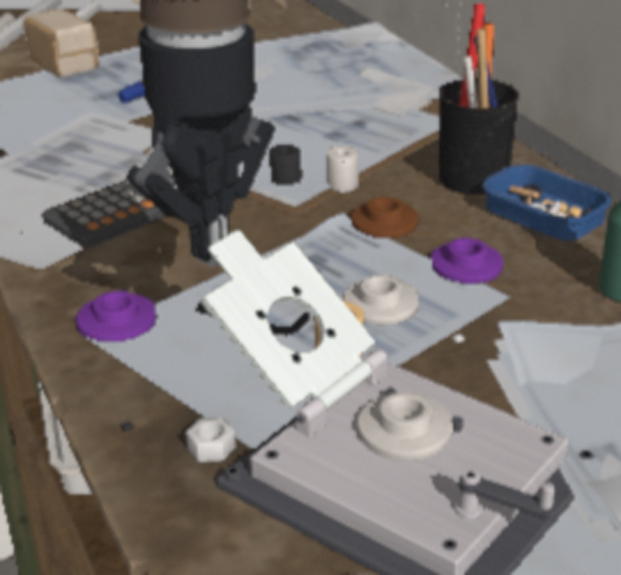

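>>> arm_command(deltas="5 -12 9 0 0 0; 9.5 -21 18.5 0 0 0; 14.5 -31 27 0 0 0; 19.5 -41.5 34 0 0 0; 25 -52.5 40 0 0 0; 30.5 -64 45 0 0 0; 36.5 -76 48 0 0 0; 36.5 -76 48 0 0 0")

```text
time_s: 11.92
ee_pos: [513.3, 138.4, 151.1]
tool_rot: [-3.133, -0.009, 2.021]
force: [-0.4, 0.8, -0.7]
grip_width: 0.004
```

Run:
```python
from h import *
snap(11,("scene","side"))
leafpath(np.arange(1.75,.8,-.1),0)
a=cv2.imread("pics/scene11.png")[120:370,170:410];b=cv2.imread("pics/side11.png")[80:330,250:490];cv2.imwrite("pics/c11.png",cv2.resize(np.hstack([a,b]),None,fx=1.65,fy=1.65,interpolation=cv2.INTER_CUBIC))
```

```text
t 12.03 tcp [512.5 139.2 150.6] jig [-0.8 90.2] rot [-3.132 -0.01   2.023] F [-0.4 -0.4 -0.1] Fjig [-0.6 -0.2]
1.75 jig [ 92.9 151.7] | -0.5 2.8 1.0
1.65 jig [ 79.3 153.8] | 5.4 -9.4 3.2
1.55 jig [ 66.2 154.5] | 11.2 -21.2 3.9
1.45 jig [ 55.  154.1] | 16.1 -31.3 3.5
1.35 jig [ 43.9 152.5] | 21.0 -41.3 1.9
1.25 jig [ 33.  149.9] | 25.7 -51.0 -0.8
1.15 jig [ 22.4 146.2] | 30.4 -60.5 -4.5
1.05 jig [ 12.3 141.4] | 34.8 -69.6 -9.2
0.95 jig [  2.7 135.6] | 39.0 -78.3 -15.0
0.85 jig [ -6.3 129. ] | 42.9 -86.4 -21.7
```

View pics/c11.png

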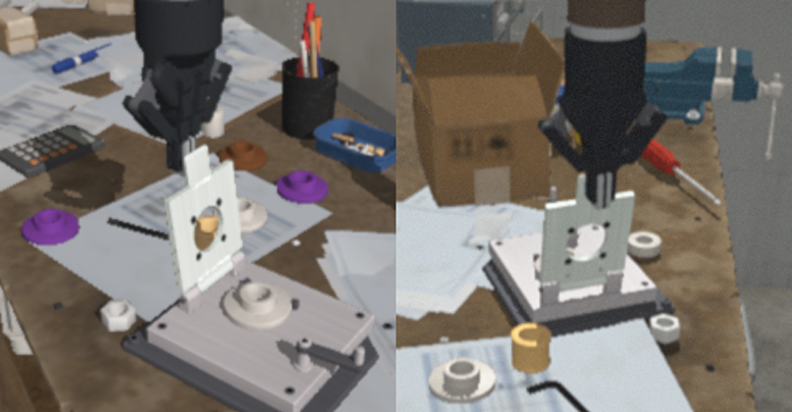

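Run:
```python
from h import *
leafpath(np.arange(1.65,-.06,-.1),2)
```

```text
t 12.03 tcp [512.5 139.2 150.6] jig [-0.8 90.2] rot [-3.132 -0.01   2.023] F [-0.4 -0.4 -0.1] Fjig [-0.6 -0.2]
1.65 jig [ 77.3 153.8] | 6.3 -11.2 3.2
1.55 jig [ 64.2 154.5] | 12.1 -23.0 3.9
1.45 jig [ 53.  153.9] | 17.0 -33.1 3.2
1.35 jig [ 41.9 152.1] | 21.8 -43.0 1.5
1.25 jig [ 31.1 149.3] | 26.6 -52.7 -1.4
1.15 jig [ 20.6 145.3] | 31.2 -62.2 -5.3
1.05 jig [ 10.6 140.4] | 35.6 -71.2 -10.2
0.95 jig [  1.1 134.5] | 39.7 -79.7 -16.2
0.85 jig [ -7.8 127.6] | 43.6 -87.7 -23.0
0.75 jig [-15.9 119.9] | 47.2 -95.0 -30.7
0.65 jig [-23.3 111.5] | 50.4 -101.6 -39.2
0.55 jig [-29.7 102.3] | 53.2 -107.4 -48.3
0.45 jig [-35.2  92.6] | 55.6 -112.3 -58.1
0.35 jig [-39.7  82.3] | 57.6 -116.4 -68.3
0.25 jig [-43.1  71.7] | 59.1 -119.5 -79.0
0.15 jig [-45.5  60.7] | 60.1 -121.6 -89.9
0.05 jig [-46.8  49.6] | 60.7 -122.8 -101.0
-0.05 jig [-46.9  38.4] | 60.8 -122.9 -112.2
```

>>> arm_command(deltas="6 -11 3 0 0 0; 12 -23 4 0 0 0; 17 -33 3 0 0 0; 22 -43 1.5 0 0 0; 26.5 -53 -1.5 0 0 0; 31 -62 -5 0 0 0; 35.5 -71 -10 0 0 0; 39.5 -80 -16 0 0 0; 43.5 -88 -23 0 0 0; 47 -95 -31 0 0 0; 50.5 -101.5 -39 0 0 0; 50.5 -101.5 -39 0 0 0")

```text
time_s: 13.52
ee_pos: [562.6, 37.2, 110.5]
tool_rot: [-3.131, -0.01, 2.022]
force: [-0.5, 0.6, 0.1]
grip_width: 0.003
```

Run:
```python
from h import *
snap(12,("scene","side"))
leafpath(np.arange(.65,-.06,-.1),2)
a=cv2.imread("pics/scene12.png")[150:400,170:410];b=cv2.imread("pics/side12.png")[80:330,250:490];cv2.imwrite("pics/c12.png",cv2.resize(np.hstack([a,b]),None,fx=1.65,fy=1.65,interpolation=cv2.INTER_CUBIC))
```

```text
t 13.62 tcp [562.9  37.7 111.3] jig [  0.  -23.2] rot [-3.132 -0.01   2.023] F [-0.4  0.9 -0.3] Fjig [-0.  1.]
0.65 jig [-23.3 111.5] | 0.0 -0.1 0.1
0.55 jig [-29.7 102.3] | 2.9 -5.9 -9.0
0.45 jig [-35.2  92.6] | 5.3 -10.8 -18.8
0.35 jig [-39.7  82.3] | 7.2 -14.9 -29.0
0.25 jig [-43.1  71.7] | 8.7 -18.0 -39.7
0.15 jig [-45.5  60.7] | 9.8 -20.1 -50.6
0.05 jig [-46.8  49.6] | 10.3 -21.2 -61.7
-0.05 jig [-46.9  38.4] | 10.4 -21.4 -72.9
```

View pics/c12.png

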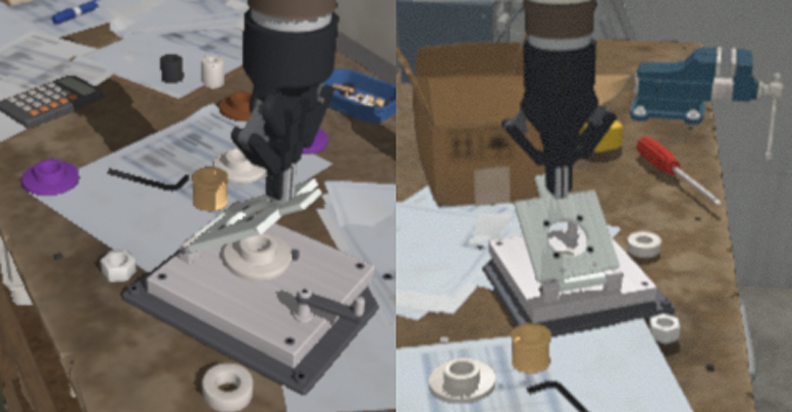

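>>> arm_command(deltas="3 -6 -9 0 0 0; 5.5 -11 -19 0 0 0; 7.5 -15 -29 0 0 0; 9 -19 -39 0 0 0; 10 -22 -50 0 0 0; 11 -24 -59 0 0 0; 11 -24 -64 0 0 0; 11 -24 -67 0 0 0; 11 -24 -68.5 0 0 0; 11 -24 -68.5 0 0 0")

```text
time_s: 14.88
ee_pos: [573.7, 13.3, 45.7]
tool_rot: [-3.132, -0.009, 2.022]
force: [-7.8, -1.6, 16.4]
grip_width: 0.001
```

Run:
```python
from h import *
snap(13,("scene","side"))
now()
a=cv2.imread("pics/scene13.png")[150:400,170:410];b=cv2.imread("pics/side13.png")[80:330,250:490];cv2.imwrite("pics/c13.png",cv2.resize(np.hstack([a,b]),None,fx=1.65,fy=1.65,interpolation=cv2.INTER_CUBIC))
```

```text
t 14.97 tcp [573.7  13.3  45.7] jig [ -0.9 -49.8] rot [-3.132 -0.009  2.022] F [-6.  -0.7 17.8] Fjig [-5.7  2. ]
```

View pics/c13.png

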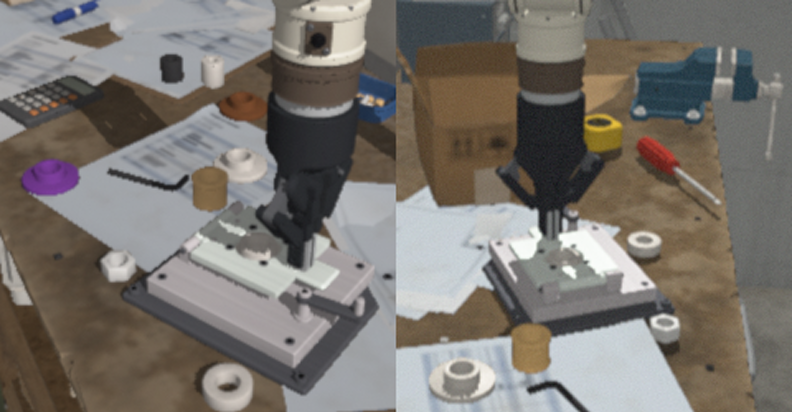

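Run:
```python
from h import *
to((-30,-90,150),(-62,-132,150),(-62,-132,58))
```

```text
t 14.97 tcp [573.7  13.3  45.7] jig [ -0.9 -49.8] rot [-3.132 -0.009  2.022] F [-6.  -0.7 17.8] Fjig [-5.7  2. ]
(-30, -90, 150) [ -8.5 -48.9 104.3]
(-62, -132, 150) [ -18.9 -100.6  104.3]
(-62, -132, 58) [ -18.9 -100.6   12.3]
```

>>> arm_command(deltas="0 0 20 0 0 0; 0 0 60 0 0 -0.1; 0 -10 104 0 0 -0.27; -5 -30 104 0 0 -0.44; -9 -49 104 0 0 -0.61; -12 -65 104 0 0 -0.78; -15 -80 104 0 0 -0.95; -19 -100 104 0 0 -1.12; -19 -100 104 0 0 -1.29; -19 -100 104 0 0 -1.4; -19 -100 104 0 0 -1.4; -19 -100 104 0 0 -1.4")

```text
time_s: 16.48
ee_pos: [554.7, -86.6, 149.7]
tool_rot: [-3.132, -0.009, 0.624]
force: [-0.7, 0.6, 0.1]
grip_width: -0.0
```

Run:
```python
from h import *
snap(14,("wrist","side","scene"))
to((-62,-132,58))
```

```text
t 16.62 tcp [554.7 -86.6 149.7] jig [ -61.8 -131.3] rot [-3.132 -0.009  0.623] F [0.3 0.3 0.5] Fjig [0.5 0.2]
(-62, -132, 58) [  0.1  -0.7 -91.7]
```

View pics/wrist14.png

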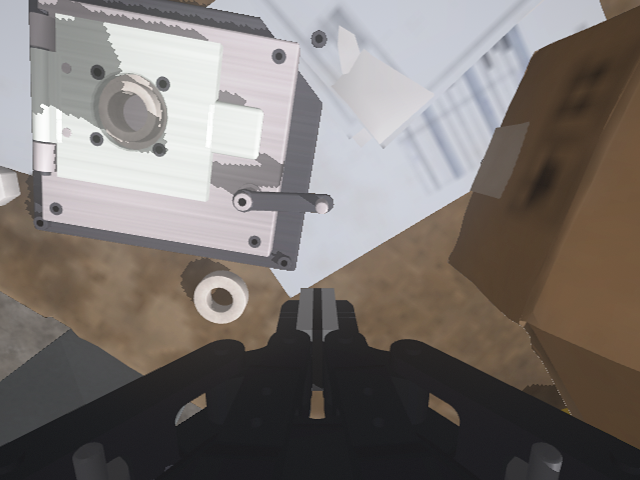

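View pics/side14.png

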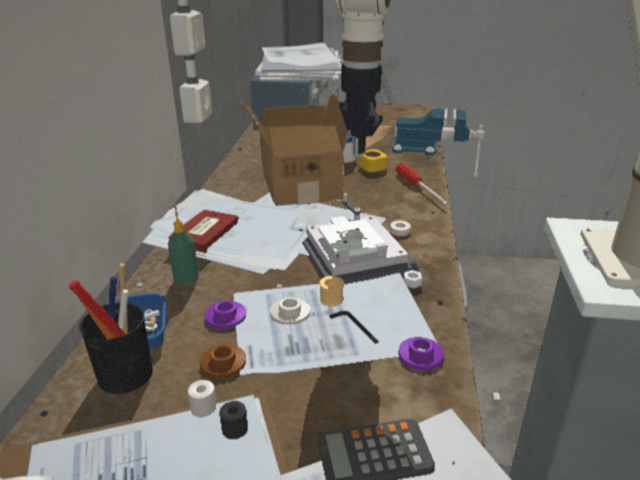

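View pics/scene14.png

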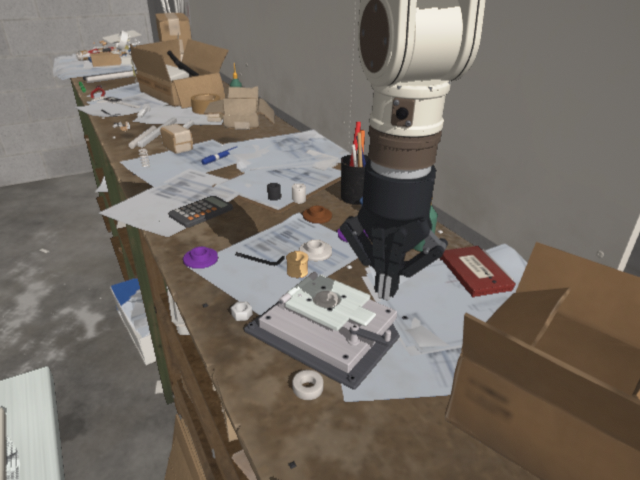

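Run:
```python
from h import *
p=ray("wrist14",322,206,68);c=ray("wrist14",243,202,57)
for q in(p,c): print(q,RR.T@(q[:2]-Tn))
pv=np.array([-42,-78.])
pr=now()
for ph in [.17,.17,.3,.45,.6,.75,.9,1.05,1.2,1.35,1.5,1.57]:
    rad=np.array([np.sin(ph),-np.cos(ph)]);tan=np.array([np.cos(ph),np.sin(ph)])
    j=pv+50*rad-14*tan; a=w(*j); print(ph,np.round(j,1),"|",*np.round([a[0]-pr[0],a[1]-pr[1]],1),round(ph-.17,2))
```

```text
[578.7605303  -71.61756265  68.        ] [ -33.59290835 -128.37931242]
[550.2162566  -30.98917618  57.        ] [-41.44711925 -79.3512315 ]
t 16.62 tcp [554.7 -86.6 149.7] jig [ -61.8 -131.3] rot [-3.132 -0.009  0.623] F [0.3 0.3 0.5] Fjig [0.5 0.2]
0.17 [ -47.3 -129.6] | 12.3 7.8 0.0
0.17 [ -47.3 -129.6] | 12.3 7.8 0.0
0.3 [ -40.6 -129.9] | 18.4 10.5 0.13
0.45 [ -32.9 -129.1] | 25.0 14.6 0.28
0.6 [ -25.3 -127.2] | 31.0 19.7 0.43
0.75 [ -18.2 -124.1] | 36.1 25.6 0.58
0.9 [ -11.5 -120. ] | 40.2 32.1 0.73
1.05 [  -5.6 -115. ] | 43.4 39.2 0.88
1.2 [  -0.5 -109.2] | 45.4 46.8 1.03
1.35 [   3.7 -102.6] | 46.3 54.5 1.18
1.5 [  6.9 -95.5] | 46.0 62.3 1.33
1.57 [  8. -92.] | 45.5 65.9 1.4
```

>>> arm_command(deltas="0 -1 -50 0 0 0; 0 -1 -91.5 0 0 0; 0 -1 -91.5 0 0 0; 6 3 -91.5 0 0 0; 12 7 -91.5 0 0 0; 18 10 -91.5 0 0 0.13; 25 14 -91.5 0 0 0.28; 31 19 -91.5 0 0 0.43; 36 25 -91.5 0 0 0.58; 40 31.5 -91.5 0 0 0.73; 43.5 38.5 -91.5 0 0 0.88; 43.5 38.5 -91.5 0 0 0.88")

```text
time_s: 18.12
ee_pos: [600.0, -47.4, 59.9]
tool_rot: [-3.136, -0.009, 1.503]
force: [-0.8, -0.3, 0.6]
grip_width: 0.002
```

Run:
```python
from h import *
snap(15,("wrist",))
pv=np.array([-41.7,-78.7])
pr=now()
for ph in [1.05,1.2,1.35,1.5,1.57,1.65]:
    rad=np.array([np.sin(ph),-np.cos(ph)]);tan=np.array([np.cos(ph),np.sin(ph)])
    j=pv+50*rad-14*tan; a=w(*j); print(ph,np.round(j,1),"|",*np.round([a[0]-pr[0],a[1]-pr[1]],1),round(ph-1.05,2))
```

```text
t 18.18 tcp [599.5 -47.8  59.6] jig [  -4.5 -116. ] rot [-3.135 -0.009  1.502] F [ 0.4  0.4 -0.2] Fjig [0.6 0.2]
1.05 [  -5.3 -115.7] | -0.8 -0.1 0.0
1.2 [  -0.2 -109.9] | 1.2 7.4 0.15
1.35 [   4.  -103.3] | 2.1 15.2 0.3
1.5 [  7.2 -96.2] | 1.8 22.9 0.45
1.57 [  8.3 -92.7] | 1.3 26.5 0.52
1.65 [  9.3 -88.7] | 0.4 30.6 0.6
```

View pics/wrist15.png

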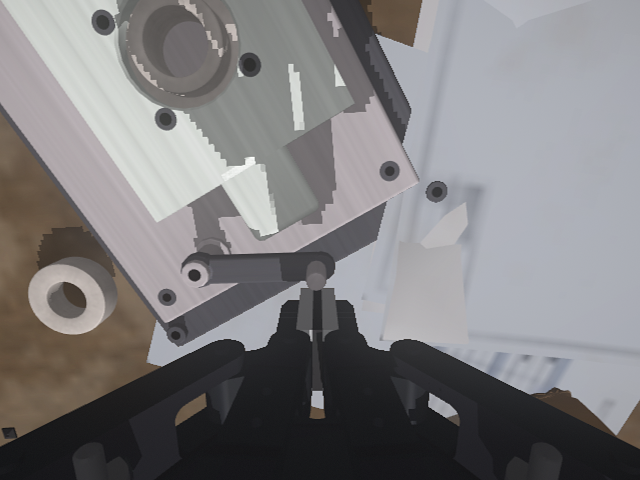

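>>> arm_command(deltas="1 7 -1 0 0 0.15; 2 15 -1 0 0 0.3; 2 22.5 -1 0 0 0.45; 1 27 -1 0 0 0.52; 0 31 -1 0 0 0.54; -1 33 -1 0 0 0.54; -1 33 -1 0 0 0.54")

```text
time_s: 19.05
ee_pos: [601.3, -20.5, 59.8]
tool_rot: [-3.136, 0.004, 2.035]
force: [4.9, -12.6, -2.8]
grip_width: -0.003
```

Run:
```python
from h import *
snap(16,("wrist",))
now()
```

```text
t 19.1 tcp [601.3 -20.5  59.8] jig [  9.1 -92.3] rot [-3.136  0.004  2.035] F [  4.4 -12.5  -2.6] Fjig [ -1.5 -13.2]
```

View pics/wrist16.png

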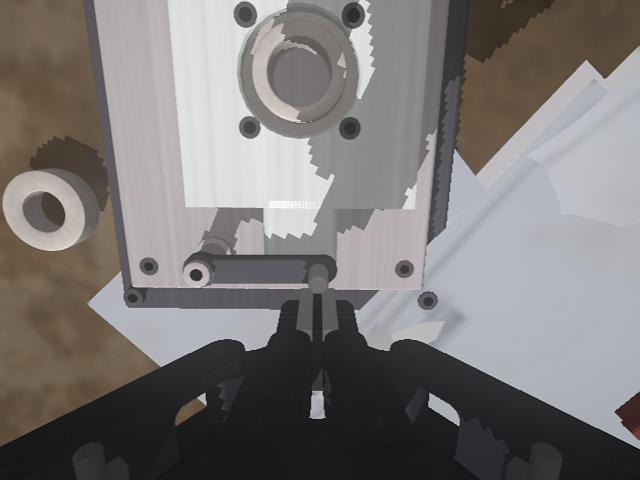

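>>> arm_command(deltas="2 -4 0 0 0 0; 8 -16 0 0 0 0; 13 -27 10 0 0 0; 13 -27 60 0 0 0; 13 -27 100 0 0 0; 13 -27 120 0 0 0; 13 -27 120 0 0 0; 13 -27 120 0 0 0")

```text
time_s: 20.1
ee_pos: [613.8, -47.5, 178.9]
tool_rot: [-3.134, 0.003, 2.035]
force: [-0.3, 0.9, -0.7]
grip_width: -0.004
```

Run:
```python
from h import *
snap(17,("wrist","scene","side"))
now()
im=cv2.imread("pics/side17.png");cv2.imwrite("pics/s17c.png",cv2.resize(im[180:330,270:450],None,fx=4,fy=4,interpolation=cv2.INTER_CUBIC)[:600])
```

```text
t 20.25 tcp [613.4 -47.4 178.1] jig [   8.1 -121.8] rot [-3.133e+00  2.000e-03  2.035e+00] F [0.6 0.2 0.1] Fjig [ 0.6 -0.1]
```

View pics/wrist17.png

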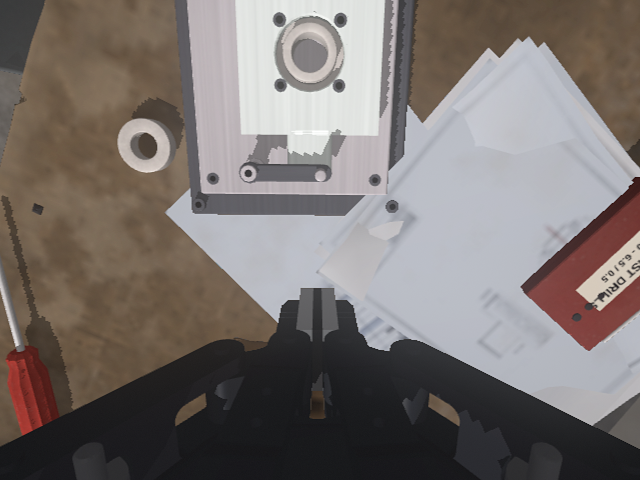

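View pics/s17c.png

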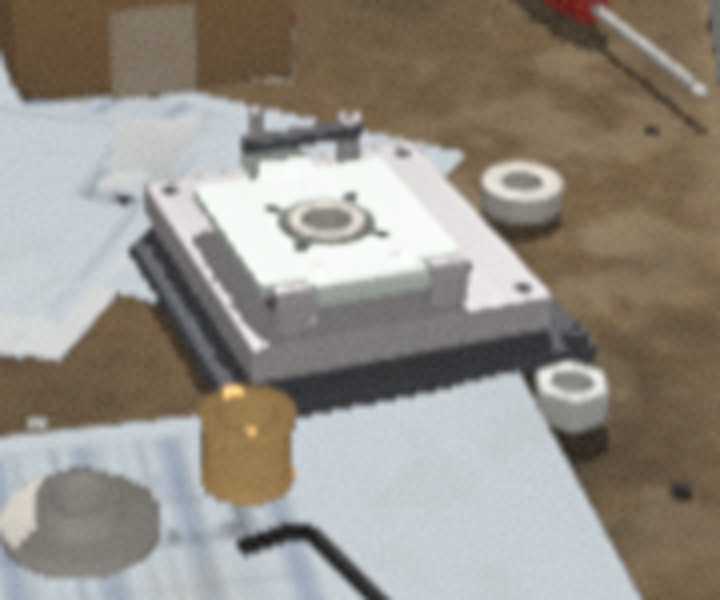

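View pics/scene17.png

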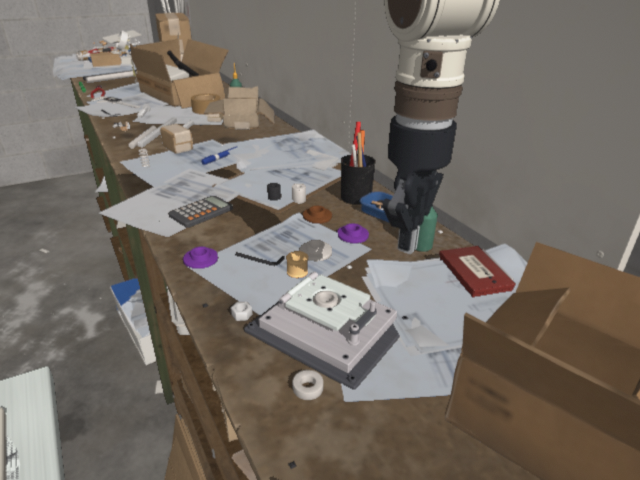

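Run:
```python
from h import *
a=RR.T@(ray("wrist17",248.5,173,57)[:2]-Tn);b=RR.T@(ray("wrist17",321,175,69.5)[:2]-Tn);print(a,b,np.arctan2(*(b-a)*[1,-1]))
h=RR.T@(ray("wrist17",309.5,49,48)[:2]-Tn);print("hub",h)
```

```text
[-40.99502343 -78.54751972] [  9.09700861 -78.1017031 ] 1.5796960424629838
hub [0.54204976 1.40408976]
```

Latch at about 1.58 rad, hub on the nest within 1.5 mm, leaf flat; nothing touched. Handing in.

```bash
python3 -c "
from cell import env
print(env.hand_in())"
```

```text
the job is handed in; nothing more can be done
None
```

The drill jig is ready and the job is handed in, at about 20 s of the 64 s allowed; the hand-in gives no verdict. I did everything with the shut fingertips and picked nothing up.

- **Disc:** I slid it against both pins. The first push rode partly on the rim's edge, so I went lower. The next push stopped with the disc against the left pin only, about 3.6 mm off, and a diagonal push brought it home.
- **Leaf:** I flipped it up from under its tongue, over the spine, and pressed it down with about 16 N.
- **Latch:** I swung the bar by its finger pin to the stop, where it pushed back with about 13 N.

**Last checks:**

| Check | Measured | Limit |
|---|---|---|
| Disc hub from the nest's centre | about 1.5 mm | 5 mm |
| Fingertip height on the closed leaf (its top should be 46 mm) | 45.7 mm | none given |
| Latch angle | about 1.58 rad | above 1.43 rad |
| Force on the retracted tool | below 1 N | touches nothing |

I judged the other things on the bench only by eye in the last pictures, where they look unmoved; I did not measure them. No last check failed. Two estimates of the disc's position, before and after the leaf was closed, differed by about 1 mm, which is within the calibration.

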